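# Call the apprentice and point out the block and thread for the next hat

## Robot

A 6-joint arm with a two-finger parallel gripper is mounted at the origin on the work surface. World frame = base frame: x ahead of the robot, y to its left, z up, the work surface at z = 0. Lengths are in m, angles in rad, forces in N, time in s.
With the tool pointing down it reaches from about 0.375 to 0.9 m from the base axis. Payload 3.1 kg.
Tool frame: the origin (TCP) lies between the finger pads; the fingertips stand 14 mm ahead of it and the grasp point (between the pads) lies 5 mm behind it (robot.finger_overhang is the distance from the TCP to the fingertips, in m); z points along the fingers, y is the line along which they close (so a half turn about z gives the same grasp; the last joint's range is limited). The gripper opens to 87 mm and grips with 3 to 60 N. Pads are 19 mm wide; open, the fingers measure 117 mm over their backs; the gripper's body (75 mm by 190 mm) begins 51 mm behind the grasp point.
Start: joints at [-1.423, 0.527, 1.433, -0, 1.181, -0.178], TCP at [0.2, -0.592, 0.237] pointing down, gripper open.
Joint ranges: [-3.08, 3.08], [-0.75, 2.2], [0.22, 2.44], [-1.43, 4.57], [0, 2.65], [-2.85, 2.85]. Speed limits (rad/s): [2.79, 2.79, 3.14, 3.14, 3.14, 3.14].

## Interface

Orientations are given as a unit quaternion [x, y, z, w].
In Python, from rig import monitor, cams, workorder, robot gives the robot as it stands.
- The arm moves only by the tool send_rows, never from a script. Its argument "moves" is one flat list of numbers, 7 for each row, row after row: the opening, from 0 (shut) to 1 (fully open), then the shift along the world's x, y, z in cm, then the turn, a rotation vector about the world's x, y, z in rad. A call has 1 to 5 rows; each row is the pose to reach, as a shift and turn from the pose commanded when the call began; what a row does not reach only later rows make up. A row lasts 1/12 s, in which the tool goes at most 41.7 mm and 7.16 degrees, less where a joint would pass 70% of its speed; a pose out of reach is approached as far as the arm can. A call with a gripper value outside its range is refused whole. The fingers move at their own pace and stop on an object; "grip_force" is the grip in N (left out, the last holds). Time passes only in rows, so rows that repeat a pose let the fingers close. It gives the time, the measured TCP pose, the force, the opening and the grip force at its end, in the units of the state.
- monitor.get_obs(): the state, without advancing time (a new reading comes with each control period).
- cams.camera(name): name is "scene" or "top" or "wrist"; returns a dict with "pixels" (480x640x3 uint8, blue, green, red), "range_z" (480x640 float32, m along the optical axis (not along the pixel's ray), 0 where there is no reading), "fovy" (degrees; the focal length in pixels is half the picture's height over the tangent of half this angle, whatever the lens; pixels are square), "cx", "cy" (the principal point, pixels), "dist_coeffs" ([k1, k2, p1, p2, k3] as OpenCV has them; the pictures are not rectified), "rvec" (rotation vector, rad) and "tvec" (3), from world to camera coordinates, as OpenCV has them; the wrist camera has in their place "hand_eye" (4x4, takes a point from camera to tool coordinates, whose origin is the TCP and whose axes are the flange's). Camera axes: x right, y down, z forward; pixel columns grow to the right and rows downward; lengths in m; the calibration is good to about 2 mm. A picture is of the moment at which its call begins: read the wrist's pose just before it.
- workorder.hand_in(): hands the job in; it is judged then, once.
The state is a dict: "time": time; "q": joint angles; "joint_velocities": joint speeds; "joint_torque": joint torques, N m; "position": TCP position; "tool_rot": TCP orientation; "ft_force": force on the tool from outside, world axes, zero at the start; "moment": the same for the moment, N m; "grip_width": finger opening in m; "grip_force": force on a finger pad.
Only numpy, scipy, OpenCV 4.12 (cv2) and the standard library are available. Lean on these libraries where they do the work, as an engineer would, in place of code of your own. Each camera call takes 0.05 s, during which the arm holds its last target. There are 200 camera calls.

## Task

Ring the desk bell by pressing its button with the fingertips, then show the apprentice what the next hat needs: with the fingertips just above the middle of its top, a few centimetres at most, point at the flat-topped hat block for about two seconds, then point at the lowest of the three thread spools in the same way. Do not touch, shift or lift any of the blocks, spools or other loose things, and do not bring the fingertips close over the top of any of the other blocks or spools. Finish still pointing at the lowest spool without touching it.

Things in the scene. Friction and masses are not known exactly. Their poses are not given: they have to be found in the camera images.
- bell_button (a joint): plunger of the brass desk bell, m: 0 at rest, 0.006 fully down; it moves straight down and springs back by itself (about 1 N to start, 4 N fully down); the bell has rung once it passes 0.004
- bell_top (a point): centre of the top face of the bell's button, a brass disc 22 mm across, 72 mm above the bench at rest. The bell is a brass dome 76 mm across on a 90 mm square dark wooden board screwed to the bench; the button stands over its middle, 20 mm clear of the dome
- flat_block_top (a point): centre of the flat top of the flat-topped hat block, 110 mm above the bench
- flat_block: flat-topped hat block: a plain light wooden drum, straight sided, 140 mm across and 110 mm tall, upright on a dark round foot. Loose, about 1 kg. Origin at the centre of its underside, z up.
- dome_block: domed hat block, same wood, 140 mm across, round top, 120 mm tall; loose; not asked for. Origin at the centre of its underside, z up.
- cone_block: pointed hat block, same wood, 140 mm across, cone shaped, 131 mm tall; loose; not asked for. Origin at the centre of its underside, z up.
- dome_block_top (a point): highest point of the domed block, 120 mm above the bench
- cone_block_top (a point): tip of the pointed block, 131 mm above the bench
- low_spool_top (a point): centre of the top of the lowest spool, 34 mm above the bench
- low_spool: the lowest of the three thread spools: wooden flanges 50 mm across top and bottom, cream thread between, 34 mm tall; loose, light (about 80 g). Origin at the centre of its underside, z up.
- tall_spool: taller straight spool of the same make, 50 mm across, 80 mm tall; loose; not asked for. Origin at the centre of its underside, z up.
- cone_spool: cone-shaped spool with the same cream thread, 56 mm across at the foot, 95 mm tall; loose; not asked for. Origin at the centre of its underside, z up.
- tall_spool_top (a point): centre of the top of the tall straight spool, 80 mm above the bench
- cone_spool_top (a point): top of the cone-shaped spool, 95 mm above the bench
- pin_tin: closed round steel tin, 84 mm across, 42 mm tall; loose bystander. Origin at the centre of its underside, z up.
- weight0: bright steel pattern weight with a knob, 36 mm across, 41 mm tall, between the spools and the blocks; loose bystander. Origin at the centre of its underside, z up.
- weight1: second pattern weight, the same as the other; loose bystander. Origin at the centre of its underside, z up.
- shears: shears with black handles lying flat, about 210 mm long and 82 mm wide, 11 mm thick; loose bystander. Origin beneath the pivot, x towards the blade tips
Not all that is in view belongs to the job. Several things look just like the part that bears bell_button: the one meant starts farthest to the robot's right.

How it is judged:
By the outcome, as a careful person would: the job done as asked, in the order asked, and still so for the second after the job is handed in, with the robot touching nothing.
It also fails if it takes over 56 s, if anything falls off the work surface, if the arm or the gripper's body presses on something with over 40 N, if the wrist force passes 120 N, or if a joint passes its speed limit or range.

## Working session

There is one attempt and no reset: what is moved stays moved. The work goes in short steps, Python scripts to look and compute and a tool call to move; the robot and the scene stay as the last step left them, time stands still between calls to the robot, and variables do not carry over. Pictures are saved under pics/ and viewed, at most 10 in all, crops included, and the job is handed in when it is done.

Besides the shell and the picture viewer there is one more tool, called after ">>>" as name(argument=value, ...) on one line, values as JSON. send_rows: Moves the arm, as the interface text tells. Its arguments: {"type":"object","properties":{"moves":{"type":"array","items":{"type":"number"}},"grip_force":{"type":"number"}},"required":["moves"]}

```bash
mkdir -p pics; cat > h.py <<'E'
import numpy as np, cv2
from rig import monitor, cams, workorder, robot
def K(c):
    f=240/np.tan(np.radians(c["fovy"])/2); return np.array([[f,0,c["cx"]],[0,f,c["cy"]],[0,0,1.]])
def ext(c):
    R=cv2.Rodrigues(np.array(c["rvec"],float))[0]; return R,np.array(c["tvec"],float).ravel()
def rayplane(c,uv,z):
    R,t=ext(c); p=cv2.undistortPoints(np.array(uv,float).reshape(-1,1,2),K(c),np.array(c["dist_coeffs"],float)).reshape(-1,2)
    d=np.c_[p,np.ones(len(p))]@R; o=-R.T@t
    return o+d*((z-o[2])/d[:,2])[:,None]
def cloud(c):
    R,t=ext(c); v,u=np.mgrid[:480,:640]
    p=cv2.undistortPoints(np.stack([u,v],-1).reshape(-1,1,2).astype(float),K(c),np.array(c["dist_coeffs"],float)).reshape(-1,2)
    Z=c["range_z"].reshape(-1,1); X=(np.c_[p,np.ones(len(p))]*Z-t)@R
    X[Z[:,0]==0]=np.nan
    return X.reshape(480,640,3)
E
python3 - <<'E'
from h import *
o=monitor.get_obs(); print(o["time"],o["position"],o["tool_rot"],o["grip_width"])
for n in("top","scene"):
    c=cams.camera(n); cv2.imwrite(f"pics/{n}0.png",c["pixels"]); np.save(n+".npy",c,allow_pickle=True)
    print(n,c["fovy"],-ext(c)[0].T@ext(c)[1])
c=np.load("top.npy",allow_pickle=True).item();X=cloud(c)
m=(np.nan_to_num(X[...,2])>.02).astype(np.uint8)
n,l,s,ce=cv2.connectedComponentsWithStats(m)
for i in range(1,n):
    if s[i,4]>40:
        P=X[l==i]; print(ce[i].round(),s[i],P.min(0).round(3),P.max(0).round(3))
E
```

```text
0.0 [ 0.19994363 -0.59141135  0.2355733 ] [ 9.86759529e-01  1.62186531e-01 -7.18357907e-06 -1.07787336e-03] 0.08712514389152647
top 52.89895252228068 [0.33569542 0.12872094 1.15119218]
scene 45.82961251245945 [ 0.95765379 -0.55091319  1.2634631 ]
[463.  57.] [ 402   25  123   67 7528] [ 0.825 -0.381  0.02 ] [ 0.953 -0.116  0.101]
[252.  67.] [ 193   40  125   56 1563] [0.821 0.092 0.02 ] [0.957 0.392 0.043]
[243.  59.] [212  51  63  17 985] [0.892 0.196 0.02 ] [0.925 0.347 0.05 ]
[277.  76.] [223  66  86  19 732] [0.849 0.114 0.02 ] [0.895 0.321 0.037]
[ 65. 159.] [  26   76   83  158 9574] [0.49  0.594 0.02 ] [0.831 0.725 0.141]
[629. 123.] [615 102  25  38 637] [ 0.692 -0.677  0.02 ] [ 0.762 -0.613  0.101]
[357. 151.] [ 329  123   58   57 2613] [ 0.609 -0.07   0.02 ] [0.747 0.067 0.134]
[476. 162.] [ 439  128   74   69 3736] [ 0.564 -0.336  0.02 ] [ 0.702 -0.195  0.116]
[245. 175.] [ 215  144   61   62 2960] [0.55  0.197 0.02 ] [0.686 0.331 0.124]
[627. 177.] [613 156  27  39 759] [ 0.562 -0.667  0.02 ] [ 0.635 -0.594  0.103]
[310. 205.] [303 200  14  12  97] [0.535 0.1   0.02 ] [0.562 0.131 0.044]
[412. 207.] [406 201  12  13  99] [ 0.526 -0.14   0.02 ] [ 0.555 -0.114  0.043]
[631. 237.] [619 217  21  42 648] [ 0.411 -0.644  0.02 ] [ 0.507 -0.605  0.08 ]
[295. 241.] [284 230  23  23 396] [0.435 0.125 0.021] [0.482 0.175 0.086]
[355. 241.] [345 232  20  20 296] [ 0.438 -0.011  0.02 ] [0.481 0.033 0.099]
[416. 242.] [406 232  22  21 363] [ 0.432 -0.157  0.026] [ 0.48  -0.107  0.038]
[487. 266.] [ 468  248   38   37 1112] [ 0.356 -0.333  0.02 ] [ 0.439 -0.25   0.047]
[229. 282.] [214 266  33  33 823] [0.333 0.267 0.02 ] [0.408 0.339 0.075]
[119. 323.] [102 306  35  34 911] [0.246 0.516 0.02 ] [0.32  0.591 0.077]
[478. 387.] [  323   328   317   152 33717] [-0.065 -0.213  0.02 ] [0.299 0.099 0.729]
[190. 352.] [174 335  34  35 910] [0.176 0.354 0.02 ] [0.251 0.427 0.077]
```

View pics/top0.png

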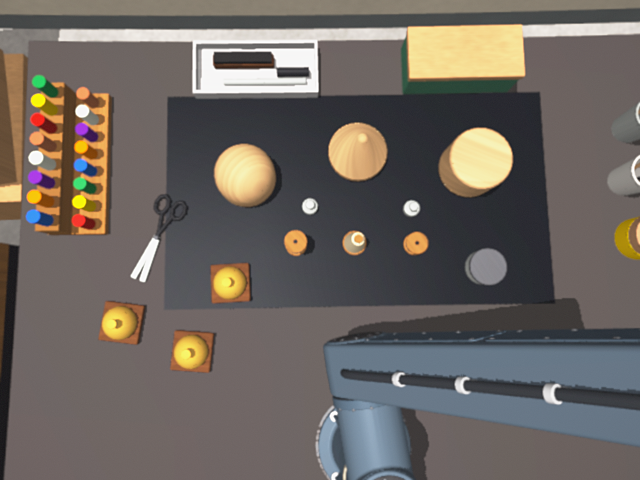

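View pics/scene0.png

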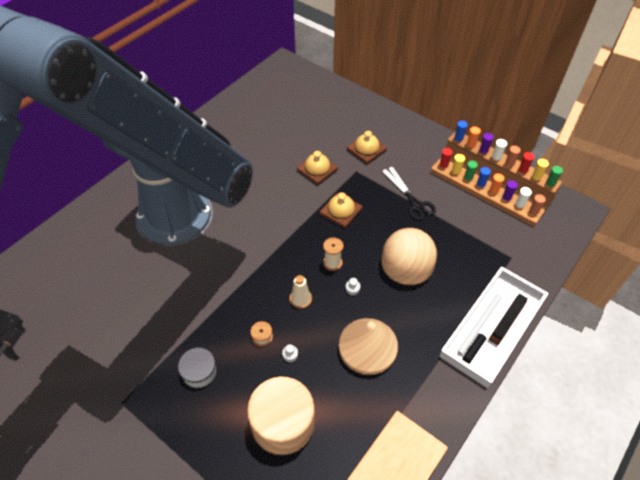

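Bell candidates in the top view are (230,282), (119,323) and (190,352). The one farthest to the robot's right (lowest y) is (230,282). The blocks are the dome at (245,175), the cone at (357,151) and the flat drum at (476,162). The spools are tall (295,241), cone (355,241) and low (416,242), with heights of about 86, 99 and 38 mm. The arm hides part of the top view, so I'll look there again after the first move.

```bash
python3 - <<'E'
from h import *
for n in("top","scene"):
    c=np.load(n+".npy",allow_pickle=True).item();X=cloud(c); x,y,z=X[...,0],X[...,1],X[...,2]
    for nm,cx,cy,r,h in(("bell",.37,.303,.05,.072),("flat",.633,-.266,.09,.11),("low",.457,-.132,.04,.034),("tall",.458,.15,.04,.08),("conesp",.46,.01,.04,.095)):
        m=((np.hypot(x-cx,y-cy)<r)&(abs(z-h)<.009)).astype(np.uint8)
        nn,l,s,ce=cv2.connectedComponentsWithStats(m)
        if nn<2: print(n,nm,"none");continue
        i=1+s[1:,4].argmax(); cn=cv2.findContours((l==i).astype(np.uint8),0,2)[0][0]
        uv=cv2.minEnclosingCircle(cn)[0]; P=X[l==i]
        print(n,nm,np.round(uv,1),rayplane(c,[ce[i]],h).round(4),rayplane(c,[uv],h).round(4),"cloud",P.mean(0).round(4),np.ptp(P,0).round(3))
a=np.load("top.npy",allow_pickle=True).item()["pixels"]; b=np.load("scene.npy",allow_pickle=True).item()["pixels"]
f=lambda im,u,v:cv2.resize(im[v-35:v+35,u-35:u+35],(260,260),interpolation=2)
cv2.imwrite("pics/crop.png",np.vstack([np.hstack([f(a,229,282),f(a,416,242),f(a,476,162)]),np.hstack([f(b,341,206),f(b,262,334),f(b,281,415)])]))
E
```

```text
top bell [226.2 281.5] [[0.3701 0.3044 0.072 ]] [[0.37   0.3043 0.072 ]] cloud [0.3702 0.3046 0.071 ] [0.02  0.02  0.012]
top flat [480.5 158.9] [[ 0.6323 -0.2642  0.11  ]] [[ 0.63   -0.2631  0.11  ]] cloud [ 0.6329 -0.2648  0.1083] [0.136 0.139 0.015]
top low [416.3 242.3] [[ 0.4552 -0.1315  0.034 ]] [[ 0.455  -0.1316  0.034 ]] cloud [ 0.4553 -0.1317  0.0331] [0.048 0.05  0.012]
top tall [295.  240.7] [[0.4578 0.15   0.08  ]] [[0.458  0.1501 0.08  ]] cloud [0.4579 0.15   0.0795] [0.048 0.049 0.014]
top conesp [357.9 237.6] [[0.4602 0.0109 0.095 ]] [[0.461  0.0109 0.095 ]] cloud [0.4604 0.0107 0.0937] [0.019 0.021 0.013]
scene bell [341.5 196.5] [[0.3695 0.3022 0.072 ]] [[0.3707 0.301  0.072 ]] cloud [0.3693 0.3025 0.0716] [0.02  0.024 0.013]
scene flat [280.3 409.2] [[ 0.638  -0.2707  0.11  ]] [[ 0.6384 -0.2709  0.11  ]] cloud [ 0.6373 -0.27    0.1089] [0.138 0.139 0.016]
scene low [260.9 330.9] [[ 0.4553 -0.1344  0.034 ]] [[ 0.4551 -0.1344  0.034 ]] cloud [ 0.455  -0.1341  0.0333] [0.05  0.05  0.015]
scene tall [332.8 245.5] [[0.4571 0.148  0.08  ]] [[0.4568 0.1482 0.08  ]] cloud [0.4571 0.1481 0.0799] [0.05  0.054 0.016]
scene conesp [299.3 280.7] [[0.4619 0.0066 0.095 ]] [[0.4632 0.0046 0.095 ]] cloud [0.461  0.0076 0.0928] [0.026 0.025 0.015]
```

View pics/crop.png

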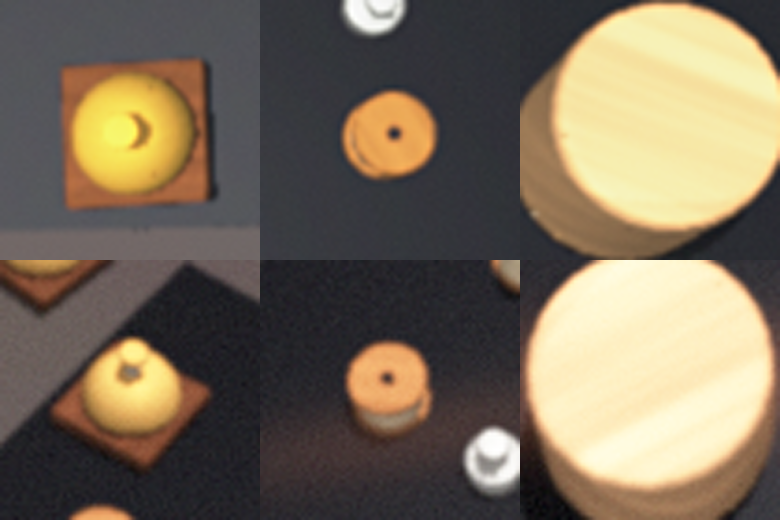

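The crop confirms the choices: the bell with its button on a dark board, the low two-flange spool and the flat-topped drum. I'll raise the arm, shut the fingers and swing towards the bell.

>>> send_rows(moves=[0,3,3,2,0,0,0,0,6,6,4,0,0,0,0,9,9,6,0,0,0,0,11,12,7,0,0,0,0,13,14,7,0,0,0], grip_force=5)

```text
time: 0.52
position: [0.3311, -0.4513, 0.3086]
tool_rot: [0.987, 0.162, 0.0, 0.002]
ft_force: [0.1, -0.2, -0.3]
grip_width: 0.0612
grip_force: 0.0
```

>>> send_rows(moves=[0,3,3,0,0,0,0,0,5,6,0,0,0,0,0,7,9,0,0,0,0,0,9,12,0,0,0,0,0,11,15,0,0,0,0])

```text
time: 0.93
position: [0.4406, -0.3002, 0.3062]
tool_rot: [0.987, 0.162, -0.0, -0.0]
ft_force: [0.2, -0.5, -0.3]
grip_width: 0.0283
grip_force: 0.0
```

>>> send_rows(moves=[0,1,4,0,0,0,0,0,2,8,0,0,0,0,0,3,12,0,0,0,0,0,3,16,0,0,0,0,0,3,19,0,0,0,0])

```text
time: 1.35
position: [0.4695, -0.1088, 0.3061]
tool_rot: [0.987, 0.163, -0.001, -0.001]
ft_force: [-0.5, 0.2, -0.3]
grip_width: 0.0019
grip_force: 0.0
```

>>> send_rows(moves=[0,0,4,0,0,0,0,0,0,8,0,0,0,0,0,0,12,0,0,0,0,0,-1,16,0,0,0,0,0,-2,19,0,0,0,0])

```text
time: 1.77
position: [0.4492, 0.0806, 0.3062]
tool_rot: [0.987, 0.163, -0.0, -0.001]
ft_force: [0.7, -0.5, -0.5]
grip_width: 0.0007
grip_force: 0.0
```

>>> send_rows(moves=[0,-1,4,0,0,0,0,0,-3,8,0,0,0,0,0,-5,11,0,0,0,0,0,-7,14,0,0,0,0,0,-8,17,0,0,0,0])

```text
time: 2.18
position: [0.3667, 0.249, 0.3061]
tool_rot: [0.987, 0.163, -0.002, 0.0]
ft_force: [-0.1, 0.0, 0.2]
grip_width: 0.0004
grip_force: 0.0
```

>>> send_rows(moves=[0,0,3,0,0,0,0,0,0.3,5.4,-2,0,0,0,0,0.3,5.4,-6,0,0,0,0,0.3,5.4,-10,0,0,0,0,0.3,5.4,-13,0,0,0])

```text
time: 2.6
position: [0.3716, 0.302, 0.1742]
tool_rot: [0.987, 0.163, -0.001, 0.0]
ft_force: [0.3, 0.5, 0.8]
grip_width: 0.0009
grip_force: 0.0
```

>>> send_rows(moves=[0,0,0,0,0,0,0,0,0,0,0,0,0,0])

```text
time: 2.77
position: [0.372, 0.3014, 0.1754]
tool_rot: [0.987, 0.162, -0.002, 0.001]
ft_force: [0.3, 0.4, 0.3]
grip_width: 0.0004
grip_force: 0.0
```

```bash
cat > w.py <<'E'
from h import *
from scipy.spatial.transform import Rotation as Rt
def wrist():
    o=monitor.get_obs(); c=cams.camera("wrist")
    T=np.eye(4);T[:3,:3]=Rt.from_quat(o["tool_rot"]).as_matrix();T[:3,3]=o["position"]
    W=np.linalg.inv(T@np.array(c["hand_eye"])); c["rvec"]=cv2.Rodrigues(W[:3,:3])[0]; c["tvec"]=W[:3,3]
    return o,c
def top_at(c,cx,cy,r,h,tol=.006):
    X=cloud(c); m=((np.hypot(X[...,0]-cx,X[...,1]-cy)<r)&(abs(X[...,2]-h)<tol)).astype(np.uint8)
    n,l,s,ce=cv2.connectedComponentsWithStats(m)
    if n<2: return None
    i=1+s[1:,4].argmax(); P=X[l==i]; return s[i],rayplane(c,[ce[i]],h).round(4),(P.min(0)+P.max(0))/2,np.ptp(P,0).round(3)
E
python3 - <<'E'
from w import *
o,c=wrist(); t=cams.camera("top")
print(o["position"],o["ft_force"]); print(top_at(c,.37,.3035,.03,.072))
cv2.imwrite("pics/b1.png",np.hstack([cv2.resize(c["pixels"],(400,300)),cv2.resize(t["pixels"],(400,300))]))
E
```

```text
[0.37199806 0.30143213 0.17542319] [0.32698983 0.37210265 0.33835217]
(array([305, 230,  27,  27, 589], dtype=int32), array([[0.3705, 0.3039, 0.072 ]]), array([0.36975373, 0.30361052, 0.07026333]), array([0.022, 0.022, 0.008]))
```

View pics/b1.png

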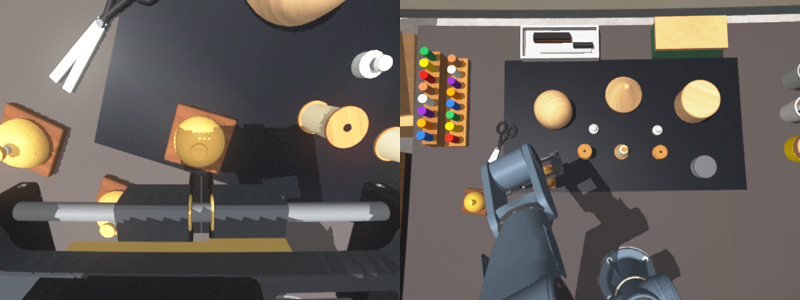

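The wrist view shows the fingertips over the bell's button, and the top view shows no other bell farther right. Now I'll go down to it.

>>> send_rows(moves=[0,-0.1,0.2,-3,0,0,0,0,-0.1,0.2,-6,0,0,0,0,-0.1,0.2,-8,0,0,0,0,-0.1,0.2,-8.5,0,0,0,0,-0.1,0.2,-8.5,0,0,0])

```text
time: 3.28
position: [0.3729, 0.3041, 0.0922]
tool_rot: [0.987, 0.162, 0.0, -0.0]
ft_force: [0.5, -0.7, -0.2]
grip_width: 0.0003
grip_force: 0.0
```

>>> send_rows(moves=[0,0,0,-0.2,0,0,0,0,0,0,-0.4,0,0,0,0,0,0,-0.6,0,0,0,0,0,0,-0.7,0,0,0,0,0,0,-0.7,0,0,0])

```text
time: 3.7
position: [0.373, 0.3044, 0.0853]
tool_rot: [0.987, 0.162, 0.001, -0.0]
ft_force: [0.2, 1.3, 1.8]
grip_width: 0.0005
grip_force: 0.7
```

>>> send_rows(moves=[0,-0.1,0,-0.1,0,0,0,0,-0.1,0,-0.2,0,0,0,0,-0.1,0,-0.3,0,0,0,0,-0.1,0,-0.4,0,0,0,0,-0.1,0,-0.4,0,0,0])

```text
time: 4.12
position: [0.3719, 0.3043, 0.0807]
tool_rot: [0.987, 0.162, 0.001, -0.0]
ft_force: [2.0, 1.7, 3.5]
grip_width: 0.0006
grip_force: 1.8
```

>>> send_rows(moves=[0,0,0,-0.05,0,0,0,0,0,0,-0.1,0,0,0,0,0,0,-0.1,0,0,0])

```text
time: 4.37
position: [0.3718, 0.3043, 0.0803]
tool_rot: [0.987, 0.162, 0.001, -0.0]
ft_force: [1.6, 0.8, 8.5]
grip_width: 0.0004
grip_force: 4.4
```

The force has gone past 4 N, so the button is bottomed and the bell has rung. Next I'll go up and over to the flat block.

>>> send_rows(moves=[0,0,0,3,0,0,0,0,0,0,7,0,0,0,0,0,0,11,0,0,0,0,0,0,15,0,0,0,0,0,0,19,0,0,0])

```text
time: 4.78
position: [0.369, 0.303, 0.2704]
tool_rot: [0.987, 0.162, -0.002, 0.001]
ft_force: [0.1, 0.6, -0.0]
grip_width: 0.0007
grip_force: 0.0
```

>>> send_rows(moves=[0,2,-3,2,0,0,0,0,4,-6,3,0,0,0,0,6,-9,3,0,0,0,0,8,-12,3,0,0,0,0,9,-15,3,0,0,0])

```text
time: 5.2
position: [0.4617, 0.1523, 0.2991]
tool_rot: [0.987, 0.162, -0.001, 0.0]
ft_force: [0.6, -0.3, 0.6]
grip_width: 0.0006
grip_force: 0.0
```

>>> send_rows(moves=[0,1,-4,0,0,0,0,0,2,-8,0,0,0,0,0,2,-12,0,0,0,0,0,3,-16,0,0,0,0,0,3,-19,0,0,0,0])

```text
time: 5.62
position: [0.4908, -0.0388, 0.2986]
tool_rot: [0.987, 0.161, -0.001, -0.0]
ft_force: [-0.2, 0.5, 0.4]
grip_width: 0.0005
grip_force: 0.0
```

>>> send_rows(moves=[0,2,-3,0,0,0,0,0,4,-6,0,0,0,0,0,6,-9,0,0,0,0,0,8,-12,0,0,0,0,0,9,-15,0,0,0,0])

```text
time: 6.03
position: [0.5815, -0.1871, 0.298]
tool_rot: [0.987, 0.162, -0.001, -0.001]
ft_force: [0.5, 0.4, -0.2]
grip_width: 0.0006
grip_force: 0.0
```

>>> send_rows(moves=[0,2,-3,0,0,0,0,0,4,-6,0,0,0,0,0,5.5,-8,-1,0,0,0,0,5.5,-8,-4,0,0,0,0,5.5,-8,-6,0,0,0])

```text
time: 6.45
position: [0.6349, -0.2669, 0.2361]
tool_rot: [0.987, 0.161, -0.002, -0.002]
ft_force: [0.1, 0.1, -1.9]
grip_width: 0.0008
grip_force: 0.0
```

>>> send_rows(moves=[0,0,0,0,0,0,0,0,0,0,0,0,0,0])

```text
time: 6.62
position: [0.6343, -0.2649, 0.2369]
tool_rot: [0.987, 0.162, -0.003, -0.002]
ft_force: [0.8, 0.1, 0.4]
grip_width: 0.0004
grip_force: 0.0
```

```bash
python3 - <<'E'
from w import *
o,c=wrist()
print(o["position"],o["ft_force"]); print(top_at(c,.635,-.267,.09,.11))
cv2.imwrite("pics/f1.png",c["pixels"])
t=cams.camera("top");print(top_at(t,.37,.304,.03,.072))
E
```

```text
[ 0.63428989 -0.264948    0.23691244] [0.81273162 0.11096595 0.43583098]
(array([  247,   149,   160,   146, 18199], dtype=int32), array([[ 0.6445, -0.2652,  0.11  ]]), array([ 0.63611593, -0.2680769 ,  0.10862368]), array([0.136, 0.138, 0.009]))
(array([222, 277,  10,  10,  75], dtype=int32), array([[0.3704, 0.3045, 0.072 ]]), array([0.37013215, 0.30401189, 0.07120488]), array([0.02, 0.02, 0.01]))
```

View pics/f1.png

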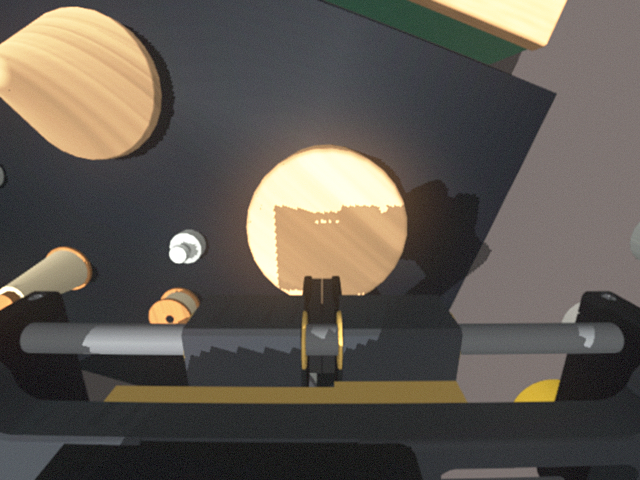

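The flat block sits under the fingertips, with its top's centre near pixel (327,222), at about (0.636, -0.267). I'll drop to 20 mm above it and hold.

>>> send_rows(moves=[0,0.1,-0.2,-3,0,0,0,0,0.1,-0.2,-6,0,0,0,0,0.1,-0.2,-8,0,0,0,0,0.1,-0.2,-9,0,0,0,0,0.1,-0.2,-9.2,0,0,0])

```text
time: 7.13
position: [0.6366, -0.2675, 0.1468]
tool_rot: [0.987, 0.162, -0.001, -0.001]
ft_force: [-0.1, 0.9, -0.4]
grip_width: 0.0009
grip_force: 0.0
```

>>> send_rows(moves=[0,0,0,0,0,0,0,0,0,0,0,0,0,0,0,0,0,0,0,0,0,0,0,0,0,0,0,0,0,0,0,0,0,0,0])

```text
time: 7.55
position: [0.6376, -0.2684, 0.1489]
tool_rot: [0.987, 0.162, 0.001, 0.001]
ft_force: [0.0, 0.1, 0.0]
grip_width: 0.0005
grip_force: 0.0
```

>>> send_rows(moves=[0,0,0,0,0,0,0,0,0,0,0,0,0,0,0,0,0,0,0,0,0,0,0,0,0,0,0,0,0,0,0,0,0,0,0])

```text
time: 7.97
position: [0.637, -0.2681, 0.1475]
tool_rot: [0.987, 0.162, -0.0, -0.0]
ft_force: [-0.7, -0.8, 0.9]
grip_width: 0.0007
grip_force: 0.0
```

>>> send_rows(moves=[0,0,0,0,0,0,0,0,0,0,0,0,0,0,0,0,0,0,0,0,0,0,0,0,0,0,0,0,0,0,0,0,0,0,0])

```text
time: 8.38
position: [0.6371, -0.2681, 0.1476]
tool_rot: [0.987, 0.162, 0.0, 0.0]
ft_force: [-0.6, 0.7, -0.3]
grip_width: 0.0004
grip_force: 0.0
```

>>> send_rows(moves=[0,0,0,0,0,0,0,0,0,0,0,0,0,0,0,0,0,0,0,0,0,0,0,0,0,0,0,0,0,0,0,0,0,0,0])

```text
time: 8.8
position: [0.637, -0.2681, 0.1476]
tool_rot: [0.987, 0.162, -0.0, -0.0]
ft_force: [0.0, -0.2, -0.6]
grip_width: 0.0005
grip_force: 0.0
```

>>> send_rows(moves=[0,0,0,0,0,0,0,0,0,0,0,0,0,0,0,0,0,0,0,0,0,0,0,0,0,0,0,0,0,0,0,0,0,0,0])

```text
time: 9.22
position: [0.6371, -0.2681, 0.1476]
tool_rot: [0.987, 0.162, 0.0, 0.0]
ft_force: [0.3, -0.7, -0.6]
grip_width: 0.0001
grip_force: 0.0
```

>>> send_rows(moves=[0,0,0,0,0,0,0,0,0,0,0,0,0,0,0,0,0,0,0,0,0,0,0,0,0,0,0,0,0,0,0,0,0,0,0])

```text
time: 9.63
position: [0.6371, -0.2681, 0.1475]
tool_rot: [0.987, 0.162, 0.0, 0.0]
ft_force: [-0.7, -0.9, -0.6]
grip_width: -0.0
grip_force: 0.0
```

>>> send_rows(moves=[0,0,0,4,0,0,0,0,0,0,8,0,0,0,0,0,0,11,0,0,0,0,-3,2,12,0,0,0,0,-6,4,12,0,0,0])

```text
time: 10.05
position: [0.5797, -0.2301, 0.2719]
tool_rot: [0.987, 0.162, 0.004, 0.004]
ft_force: [0.5, 0.1, -0.4]
grip_width: 0.0006
grip_force: 0.0
```

>>> send_rows(moves=[0,-3,2,0,0,0,0,0,-6,5,0,0,0,0,0,-9,7,0,0,0,0,0,-12.2,9.5,0,0,0,0,0,-12.2,9.5,-4,0,0,0])

```text
time: 10.47
position: [0.4526, -0.13, 0.2344]
tool_rot: [0.987, 0.163, 0.004, 0.003]
ft_force: [0.8, -0.8, -0.7]
grip_width: 0.0003
grip_force: 0.0
```

>>> send_rows(moves=[0,0,0,-3,0,0,0,0,0,0,-6,0,0,0,0,0,0,-8,0,0,0,0,0,0,-8,0,0,0])

```text
time: 10.8
position: [0.4527, -0.1318, 0.1446]
tool_rot: [0.987, 0.162, -0.003, -0.002]
ft_force: [-0.3, 0.1, -0.4]
grip_width: 0.0003
grip_force: 0.0
```

```bash
python3 - <<'E'
from w import *
o,c=wrist()
print(o["position"],o["ft_force"]); print(top_at(c,.455,-.133,.04,.034))
cv2.imwrite("pics/s1.png",c["pixels"])
E
```

```text
[ 0.45265965 -0.13180452  0.14459223] [-0.29804836  0.09148803 -0.39065164]
(array([ 296,  206,   62,   61, 2975], dtype=int32), array([[ 0.456 , -0.1341,  0.034 ]]), array([ 0.4550154 , -0.1344993 ,  0.03284929]), array([0.05 , 0.05 , 0.008]))
```

View pics/s1.png

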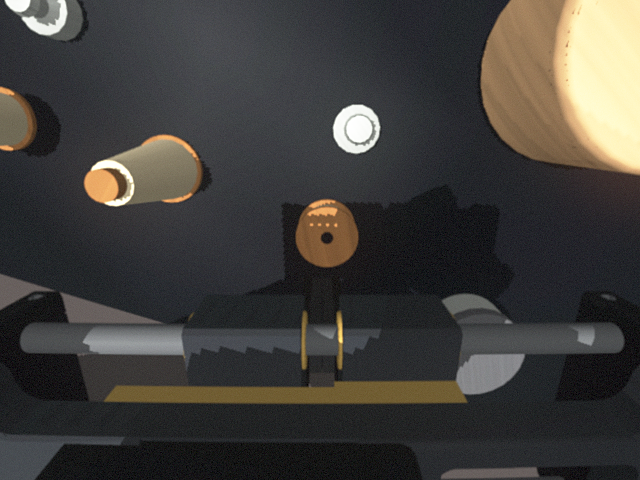

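The low spool is at about pixel (327,237), right under the tips, and the centre is at (0.455, -0.134). I'll drop to 20 mm above it and hold.

>>> send_rows(moves=[0,0.2,-0.2,-3,0,0,0,0,0.2,-0.2,-5,0,0,0,0,0.2,-0.2,-6.5,0,0,0,0,0.2,-0.2,-7.2,0,0,0,0,0.2,-0.2,-7.5,0,0,0])

```text
time: 11.27
position: [0.4577, -0.1355, 0.0727]
tool_rot: [0.987, 0.162, 0.0, 0.0]
ft_force: [0.5, 0.0, -0.3]
grip_width: 0.0006
grip_force: 0.0
```

>>> send_rows(moves=[0,0,0,0,0,0,0,0,0,0,0,0,0,0,0,0,0,0,0,0,0,0,0,0,0,0,0,0,0,0,0,0,0,0,0])

```text
time: 11.68
position: [0.4575, -0.1353, 0.0733]
tool_rot: [0.987, 0.162, 0.001, 0.0]
ft_force: [-0.6, -0.8, 0.6]
grip_width: 0.0009
grip_force: 0.0
```

>>> send_rows(moves=[0,0,0,0,0,0,0,0,0,0,0,0,0,0,0,0,0,0,0,0,0,0,0,0,0,0,0,0,0,0,0,0,0,0,0])

```text
time: 12.1
position: [0.4571, -0.1351, 0.0725]
tool_rot: [0.987, 0.162, -0.0, 0.0]
ft_force: [-0.1, 0.3, 0.6]
grip_width: 0.0005
grip_force: 0.0
```

>>> send_rows(moves=[0,0,0,0,0,0,0,0,0,0,0,0,0,0,0,0,0,0,0,0,0,0,0,0,0,0,0,0,0,0,0,0,0,0,0])

```text
time: 12.52
position: [0.4571, -0.1351, 0.0725]
tool_rot: [0.987, 0.162, -0.0, -0.0]
ft_force: [0.1, -0.3, 0.6]
grip_width: 0.0006
grip_force: 0.0
```

>>> send_rows(moves=[0,0,0,0,0,0,0,0,0,0,0,0,0,0,0,0,0,0,0,0,0,0,0,0,0,0,0,0,0,0,0,0,0,0,0])

```text
time: 12.93
position: [0.4571, -0.1351, 0.0726]
tool_rot: [0.987, 0.162, 0.0, 0.0]
ft_force: [0.4, 0.6, -0.4]
grip_width: 0.0007
grip_force: 0.0
```

>>> send_rows(moves=[0,0,0,0,0,0,0,0,0,0,0,0,0,0,0,0,0,0,0,0,0,0,0,0,0,0,0,0,0,0,0,0,0,0,0])

```text
time: 13.35
position: [0.4571, -0.1351, 0.0726]
tool_rot: [0.987, 0.162, 0.0, 0.0]
ft_force: [0.6, 0.0, -0.6]
grip_width: 0.0008
grip_force: 0.0
```

>>> send_rows(moves=[0,0,0,0,0,0,0,0,0,0,0,0,0,0,0,0,0,0,0,0,0,0,0,0,0,0,0,0,0,0,0,0,0,0,0])

```text
time: 13.77
position: [0.4571, -0.1351, 0.0726]
tool_rot: [0.987, 0.162, 0.0, -0.0]
ft_force: [-0.0, 0.8, -0.3]
grip_width: 0.0003
grip_force: 0.0
```

Held for 2.5 s with the tips about 25 mm over the spool's middle and no contact force. Handing in.

```bash
python3 -c "
from rig import workorder
print(workorder.hand_in())"
```

```text
the job is handed in; nothing more can be done
None
```

I rang the bell, pointed at the flat-topped block and then at the lowest spool for about 2.5 s each, and handed the job in at about 14 s, still pointing at the spool (tips about 25 mm above) without touching it; no verdict came back.

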